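# Weigh a lopsided dip basket of lock cylinders

### The job

Take the steel dip basket of brass lock cylinders by its red swivel handle, lift it out of its tote cell and carry it over to the counting scale. It is loaded to one side and will swing as it comes free: stop the swinging, so that the basket hangs still just above the middle of the scale pan, without touching, for a full three seconds. Then lower it gently until it stands flat in the middle of the pan, square with it, and let go, without bumping the scale or disturbing the other things on the bench.

Things in the scene. Friction and masses are not known exactly. Their poses are not given: they have to be found in the camera images.
- basket: Open dip basket of perforated steel, 100 (its x) x 140 (its y) x 55 mm high, on two runners along x at y = +-52 mm, 8 mm wide. A thin steel stirrup rises from the middles of its sides at x = +-51 mm (109 mm wide overall) and narrows to a pin 225 mm above the underside, on which the red handle swivels. It can swing only in its own y-z plane. Origin: middle of the underside; z up.
- load (a point): Middle of the five brass cylinders fixed in the basket, 41 mm towards its +y end and 29 mm above its underside; they do not stand above its rim. Nominal masses: cylinders 0.48 kg (varies by a quarter), basket 0.28 kg, handle 0.10 kg. Centre of mass of basket and cylinders: nominally 197 mm below the pin and 26 mm towards +y.
- swing (a joint): The handle's swivel, rad, turning freely, stops at +-0.6. 0: handle in line with the basket (it hangs so by itself when let go). Positive: handle upright, the basket's underside swung towards the basket's -y side. Held upright the basket rests at about +0.13 (0.11 to 0.14). Pendulum of length 208 mm, period 0.91 s, hardly any damping: left alone it swings for minutes.
- grip (a point): Middle of the red handle: an upright square plastic block 26 x 26 mm, 44 mm high, the point to take it, 39 mm above the pin. Its faces are square with the basket's x and y.
- pivot (a point): Middle of the swivel pin, which lies along the basket's x axis, 225 mm above its underside. With the basket hanging at rest from an upright handle, the middle of its underside is about 29 mm off the vertical below the pin, towards the basket's own -y side.
- tote: Green tote, fixed, 250 (its x) x 157 (its y) x 50 mm high (167 mm over the lips of its long sides), walls and floor 5 mm thick, parted in two cells centred at x = -61 and +61 mm, each 117 x 147 mm inside. The basket stands in one of them with about 4 mm of play all round, its axes parallel with the tote's. Origin: middle of its underside.
- scale: White counting scale, fixed, about 260 (its x) x 240 (its y) mm, housing top 30 mm high, with a strip of display and keys along its -x edge (top 31 mm high). Origin: on the table under the middle of the housing; z up.
- pan (a point): Middle of the scale's steel pan, on its top face, 44 mm above the table, 12 mm towards the scale's +x from its origin. The pan is 190 (scale x) x 210 (scale y) mm with a rim 3 mm thick that stands 9 mm above the pan's face; it does not give. The basket stands in it with its x along the scale's x, either way round.
- knob_box: Bystander in the tote's other cell: open blue box, 96 x 130 x 34 mm, with steel knobs. Origin: middle of its underside.
- pinning_block: Bystander: steel pinning block on a base plate 140 x 70 mm, 86 mm high, with a brass cylinder on top. Origin: middle of its underside.
- oil: Bystander: brown oil bottle, 48 mm across, 130 mm high. Origin: middle of its underside.
- driver: Bystander: yellow-handled screwdriver lying on the table beyond the scale.
- collar: Bystander: brass collar, 40 mm across, 16 mm high, lying flat. Origin: middle of its underside.
- key_bowl: Bystander: metal bowl of keys, 130 mm across, 45 mm high. Origin: middle of its underside.
- lock_case: Bystander: flat mortise lock case with a brass faceplate, about 80 x 170 mm, 22 mm high, lying between tote and scale. Origin: middle of its underside.

How it is judged (in metres and radians):
On the way, in this order (a step that is already met when the one before it is completed fails the run):
1. the basket is lifted clear of the tote (z of basket in the frame of tote above 0.062 m and contact force between basket and tote below 0.05 N), for 0.1 s.
2. the basket hangs still over the middle of the pan, clear of it, for 3 s (horizontal distance between basket and pan below 0.035 m and z of basket in the frame of pan between 0.015 and 0.1 m and contact force between basket and scale below 0.05 N and angular speed of basket below 0.2 rad/s and linear speed of basket below 0.05 m/s), for 3 s.
At the end, for the whole second after the job is handed in: The basket stands flat (within 0.06 rad) on the scale pan, its centre within 35 mm of the pan's middle, square with the scale within 0.25 rad, at rest, its weight on the pan (horizontal distance between basket and pan below 0.035 m and z of basket in the frame of pan between -0.004 and 0.006 m and angle between basket's own z axis and vertical below 0.06 rad and angle between the x axis of basket and the x axis of scale, either way round below 0.25 rad and linear speed of basket below 0.02 m/s and contact force between basket and scale above 3 N); the robot touches nothing.
It fails at once if the basket is set on the scale with a slam or knocked against it (contact force between basket and scale above 45 N).
It fails at once if the basket touches the scale while it still swings or moves fast (contact force between basket and scale above 0.5 N and linear speed of basket above 0.12 m/s).
It fails at once if the fingers or the arm push the scale (contact force between any of the fingers, the arm and scale above 5 N).
It fails at once if the basket is tipped (angle between basket's own z axis and vertical above 0.6 rad).
It fails at once if another thing on the bench is shifted by more than 30 mm (distance of any of knob_box, pinning_block, oil, driver, collar, key_bowl, lock_case from where it was at the start of the episode above 0.03 m).
It also fails if it takes over 67 s, if anything falls off the work surface, if the arm or the gripper's body presses on something with over 40 N, if the wrist force passes 120 N, or if a joint passes its speed limit or range.

### The arm

A 6-joint arm with a two-finger parallel gripper is mounted at the origin on the work surface. World frame = base frame: x ahead of the robot, y to its left, z up, the work surface at z = 0. Lengths are in mm, angles in rad, forces in N, time in s.
With the tool pointing down it reaches from about 350 to 975 mm from the base axis. Payload 7.1 kg.
Tool frame: the origin (TCP) lies on the front face of the gripper's body, between the roots of the fingers; the fingertips stand 80 mm ahead of it and the grasp point (between the pads) lies 61 mm ahead of it (env.tips_ahead is the distance from the TCP to the fingertips, in mm); z points along the fingers, y is the line along which they close (so a half turn about z gives the same grasp; the last joint's range is limited). The gripper opens to 88 mm and grips with 3 to 60 N. Pads are 20 mm wide; open, the fingers measure 115 mm over their backs; the gripper's body (75 mm by 178 mm) begins 61 mm behind the grasp point.
Start: joints at [-1.332, 0.423, 1.63, -0, 1.089, -0.019], TCP at [159.365, -604.325, 302.675] pointing down, gripper open.
Joint ranges: [-3, 3], [-0.9, 2.11], [0.09, 2.58], [-1.31, 4.45], [0.11, 2.69], [-2.54, 2.54]. Speed limits (rad/s): [2.39, 2.39, 3.01, 3.14, 3.14, 3.14].

### API

Orientations are given as a unit quaternion [x, y, z, w].
In Python, from station import env, set_gripper, viewer, workorder gives the robot as it stands. Calls block until the motion is done:
- env.reach(position, orientation): joint-space move of the TCP to a pose.
- env.move_l(position, rot=None, rate=150, f_stop=None): straight line of the TCP; rot=None keeps the orientation; rate is the mean speed in mm/s. With f_stop (N) it stops when the force on the tool has changed by that much, and returns True; else False.
- env.move_joints(angles): joint-space move.
- set_gripper(opening): finger opening in mm; the grip force is fixed at half the most; returns when the fingers have stopped.
- env.hold(seconds).
- env.ik(position, orientation): joint angles nearest the present ones, or None.
- env.read_state(): the state.
- viewer.camera(name): name is "scene" or "top"; returns the picture (420x560x3 uint8, blue, green, red); there is no depth.
- viewer.camera_params(name): a dict with "fx", "fy", "cx", "cy" (pixels), "dist" ([k1, k2, p1, p2, k3] as OpenCV has them; the pictures are not rectified), "pose" (4x4, takes a point from camera to world coordinates). Camera axes: x right, y up, looking along -z (the intrinsics and any distortion apply to the point x, -y, -z); pixel columns grow to the right and rows downward; lengths in mm; the calibration is good to about 2 mm. A picture is of the moment at which its call begins. camera_params takes no time and is no camera call.
A pose or a line that the arm cannot do raises env.IKError and nothing moves.
- workorder.sign_off(): hands the job in; it is judged then, once.
The state is a dict: "time_s": time; "qpos": joint angles; "dq": joint speeds; "tau": joint torques, N m; "tool_pos": TCP position; "orientation": TCP orientation; "force": force on the tool from outside, world axes, zero at the start; "wrist_torque": the same for the moment, N m; "width": finger opening in mm; "grip_force": force on a finger pad.
Only numpy, scipy, OpenCV 4.12 (cv2) and the standard library are available. Lean on these libraries where they do the work, as an engineer would, in place of code of your own. Each camera call takes 0.05 s, during which the arm holds its last target. There are 200 camera calls.

## Working session

There is one attempt and no reset: what is moved stays moved. The work goes in short steps, each a Python script; the robot and the scene stay as the last script left them, time stands still between calls to the robot, and variables do not carry over. Pictures are saved under pics/ and viewed, at most 10 in all, crops included, and the job is handed in when it is done.

```bash
ls; mkdir -p pics; python3 - <<'E'
from station import env, viewer
import cv2
for n in("scene","top"):
    cv2.imwrite(f"pics/{n}0.png",viewer.camera(n)); p=viewer.camera_params(n); print(n,{k:(v if k!="pose" else v) for k,v in p.items()})
s=env.read_state(); print(s)
E
```

```text
pics
scene {'fx': 470.5847636948677, 'fy': 470.5847636948677, 'cx': 282.2541803944593, 'cy': 214.7598414812029, 'dist': array([-0.02763425,  0.        ,  0.        ,  0.        ,  0.        ]), 'pose': array([[ 8.33389050e-01, -4.60676674e-01,  3.05351752e-01,
         1.06359060e+03],
       [ 5.52615404e-01,  7.03438174e-01, -4.46979810e-01,
        -6.31750680e+02],
       [-8.88290663e-03,  5.41250162e-01,  8.40814698e-01,
         1.37915916e+03],
       [ 0.00000000e+00,  0.00000000e+00,  0.00000000e+00,
         1.00000000e+00]])}
top {'fx': 388.17324730865545, 'fy': 388.17324730865545, 'cx': 277.2725876498707, 'cy': 211.77419535424582, 'dist': array([-0.0776535,  0.       ,  0.       ,  0.       ,  0.       ]), 'pose': array([[-1.30946161e-02,  9.86233873e-01, -1.64837129e-01,
         3.94758864e+02],
       [-9.99866198e-01, -1.45311766e-02, -7.51210988e-03,
        -1.25394927e+00],
       [-9.80397466e-03,  1.64716706e-01,  9.86292192e-01,
         1.48612739e+03],
       [ 0.00000000e+00,  0.00000000e+00,  0.00000000e+00,
         1.00000000e+00]])}
{'time_s': 0.1, 'qpos': array([-1.33201894e+00,  4.23761123e-01,  1.63059084e+00, -1.97369572e-05,
        1.08860119e+00, -1.90315959e-02]), 'dq': array([ 6.83989406e-04,  9.87777838e-04, -2.58127062e-03, -8.59967812e-05,
        9.50944570e-05,  8.89089375e-04]), 'tau': array([-1.13317557e-03, -5.45620036e+01, -2.74322641e+01,  6.44832174e-02,
        1.88118877e-02, -3.21305299e-05]), 'tool_pos': array([ 159.26261151, -603.97050042,  301.99035005]), 'orientation': array([ 9.91702496e-01,  1.28552313e-01, -8.32781773e-05, -6.75189585e-04]), 'force': array([0.50675039, 0.4580827 , 0.03894079]), 'wrist_torque': array([ 0.02650078, -0.0397561 , -0.00244287]), 'grip_force': 0.0, 'width': 87.78382672548051}
```

View pics/scene0.png

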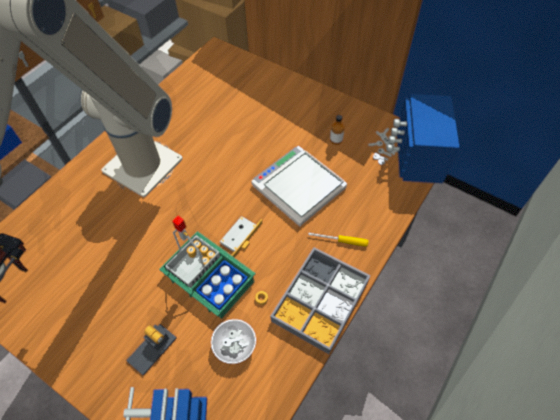

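View pics/top0.png

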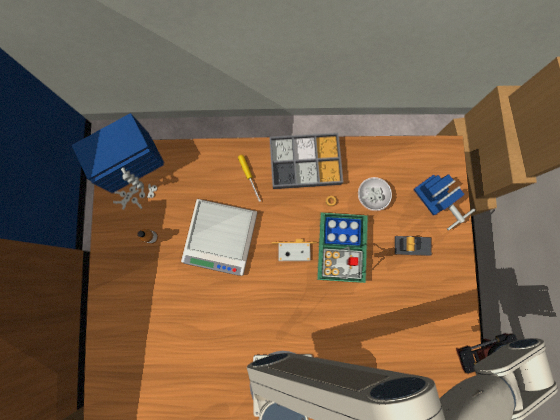

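Red handle: scene (179,223), top (354,262). The basket stands in the tote's near cell with its load at the world +y end. The scale is at top (219,237), with its display towards the robot. The pinning block is at (412,245) and the lock case at (294,251).

```bash
cat > h.py <<'E'
import numpy as np, cv2
from scipy.spatial.transform import Rotation as R
from station import env, set_gripper, viewer, workorder
def ray(n,uv):
    p=viewer.camera_params(n); K=np.array([[p['fx'],0,p['cx']],[0,p['fy'],p['cy']],[0,0,1]])
    q=cv2.undistortPoints(np.array(uv,float).reshape(-1,1,2),K,p['dist']).reshape(-1,2)
    d=np.c_[q[:,0],-q[:,1],-np.ones(len(q))]@p['pose'][:3,:3].T
    return p['pose'][:3,3],d/np.linalg.norm(d,axis=1)[:,None]
def onplane(n,uv,z):
    o,d=ray(n,uv); return (o+d*((z-o[2])/d[:,2])[:,None])[:,:2]
def cross(a,b):
    (o1,d1),(o2,d2)=ray("scene",a),ray("top",b); d1,d2=d1[0],d2[0]
    t=np.linalg.lstsq(np.c_[d1,-d2],o2-o1,rcond=None)[0]
    p,q=o1+t[0]*d1,o2+t[1]*d2; return (p+q)/2,np.linalg.norm(p-q)
def biggest(m,roi=None):
    if roi is not None:
        z=np.zeros_like(m); x0,y0,x1,y1=roi; z[y0:y1,x0:x1]=m[y0:y1,x0:x1]; m=z
    c=cv2.findContours(m,cv2.RETR_EXTERNAL,cv2.CHAIN_APPROX_NONE)[0]
    return max(c,key=cv2.contourArea)
def cen(c):
    m=cv2.moments(c); return [m['m10']/m['m00'],m['m01']/m['m00']]
def redmask(im):
    h=cv2.cvtColor(im,cv2.COLOR_BGR2HSV)
    return (((h[...,0]<6)|(h[...,0]>174))&(h[...,1]>170)&(h[...,2]>90)).astype(np.uint8)*255
E
python3 - <<'E'
from h import *
S,T=cv2.imread("pics/scene0.png"),cv2.imread("pics/top0.png")
a=biggest(redmask(S),(150,200,210,245)); b=biggest(redmask(T),(335,245,370,280))
print(cen(a),cen(b),cv2.contourArea(a),cv2.contourArea(b),cv2.boundingRect(b),cross(cen(a),cen(b)))
def rect(c,n,z):
    P=onplane(n,c.reshape(-1,2),z).astype(np.float32); return cv2.minAreaRect(P)
hT=cv2.cvtColor(T,cv2.COLOR_BGR2HSV); hS=cv2.cvtColor(S,cv2.COLOR_BGR2HSV)
for n,h,roi in(("top",hT,(300,195,390,295)),("scene",hS,(145,220,270,325))):
    g=((abs(h[...,0].astype(int)-75)<20)&(h[...,1]>80)).astype(np.uint8)*255
    g=cv2.morphologyEx(g,cv2.MORPH_CLOSE,np.ones((5,5)))
    print("tote",n,rect(biggest(g,roi),n,50))
for n,h,roi in(("top",hT,(165,185,270,290)),("scene",hS,(240,135,360,235))):
    g=((h[...,1]<60)&(h[...,2]>110)).astype(np.uint8)*255
    cv2.imwrite(f"pics/m_{n}.png",g)
    c=biggest(g,roi); print("scale",n,rect(c,n,30),rect(c,n,53))
def up(im,x,y,w,hh): return cv2.resize(im[y:y+hh,x:x+w],None,fx=4,fy=4,interpolation=cv2.INTER_CUBIC)
cv2.imwrite("pics/crop.png",np.hstack([up(T,170,185,98,100),up(T,305,200,98,100)]))
E
```

```text
[178.68562401263821, 223.17851500789888] [352.83888888888885, 260.7972222222222] 105.5 60.0 (348, 257, 10, 9) (array([ 438.96668155, -224.91632844,  275.91007268]), np.float64(1.2057830125143805))
tote top ((500.0091247558594, -229.56231689453125), (173.55303955078125, 247.86752319335938), 85.68938446044922)
tote scene ((506.1969299316406, -231.2533721923828), (178.2858428955078, 258.5547790527344), 85.91915130615234)
scale top ((547.0294189453125, 231.47886657714844), (238.9788818359375, 249.56808471679688), 77.14610290527344) ((544.6259155273438, 227.8043212890625), (235.204833984375, 245.62533569335938), 77.14724731445312)
scale scene ((547.3770141601562, 229.28921508789062), (249.05633544921875, 255.97671508789062), 77.44792175292969) ((556.1771850585938, 214.6104736328125), (244.81048583984375, 251.6128692626953), 77.44792175292969)
```

View pics/crop.png

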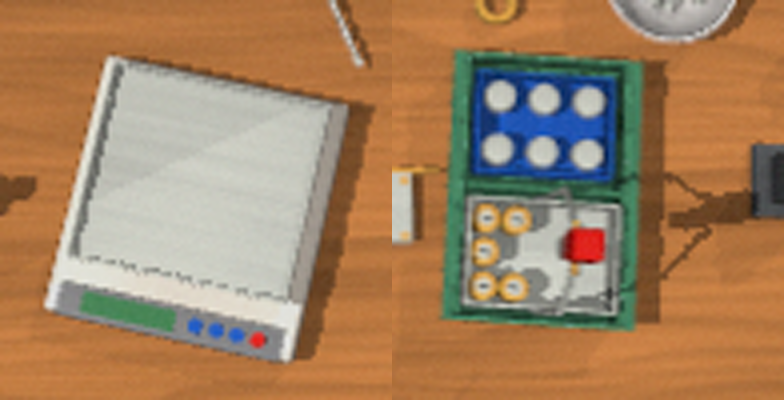

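```bash
cat >> h.py <<'E'
YT,YS=-0.075,-0.224
PIN0=np.array([439.,-225.,230.])
def pose(pin,yaw,th):
    r=R.from_euler('z',yaw)*R.from_euler('x',th)
    return np.array(pin)+r.apply([0,0,100.]),(r*R.from_euler('x',np.pi)).as_quat()
def go(pin,yaw,th,rate=60,f=None):
    p,q=pose(pin,yaw,th); return env.move_l(p,rot=q,rate=rate,f_stop=f)
E
python3 - <<'E'
from h import *
T=np.array([(118,65),(330,105),(292,298),(78,258)])/4-.4+[170,185]
H=np.array([(108,57),(348,103),(290,360),(45,308)])/4-.4+[170,185]
for c,z in((T,53),(H,28)):
    P=onplane("top",c,z); m=P.mean(0); print(P.round(),m, [np.linalg.norm(P[i]-P[i-1]).round() for i in range(4)])
    e=P[0]+P[1]-P[2]-P[3]; print("yaw",np.arctan2(e[1],e[0]))
b=biggest(redmask(cv2.imread("pics/top0.png")),(335,245,370,280)); print(onplane("top",[cen(b)],288))
for a in [(PIN0,YT,0),(PIN0,YT,.6),(PIN0+[0,0,110],YT,.6),([500,0,340],-.15,.6),([560,228,340],YS,.6),([560,228,269],YS,.6),([560,228,269],YS,0),([560,228,340],YS,0)]:
    print(env.ik(*pose(*a)))
E
```

```text
[[681. 305.]
 [639. 104.]
 [460. 139.]
 [499. 339.]] [569.51955438 221.67553859] [np.float64(185.0), np.float64(205.0), np.float64(183.0), np.float64(203.0)]
yaw -0.18994126108658715
[[693. 320.]
 [645.  89.]
 [403. 144.]
 [454. 375.]] [548.95764278 231.80607158] [np.float64(246.0), np.float64(236.0), np.float64(248.0), np.float64(237.0)]
yaw -0.2251558648254056
[[ 438.92334592 -222.2324013 ]]
[-4.97745617e-01  1.93972868e-01  1.88926737e+00 -4.44089210e-16
  1.05835242e+00  1.14805071e+00]
[-0.78825064  0.40980749  1.7306944   0.4454848   1.4363115   0.69788789]
[-0.78825064  0.29221753  1.62971984  0.44211808  1.63384778  0.79164161]
[-0.39513528  0.15678019  1.80519288  0.59162037  1.38167024  1.15083689]
[0.06659841 0.17956439 1.77728821 0.65541061 1.09207176 1.5780812 ]
[0.06659841 0.25933088 1.8510056  0.7134705  0.97301323 1.46511315]
[ 3.66966254e-01  3.25820934e-01  1.61409755e+00 -4.44089210e-16
  1.20167417e+00  2.16176258e+00]
[ 3.66966254e-01  2.69394860e-01  1.53039111e+00 -4.44089210e-16
  1.34180668e+00  2.16176258e+00]
```

```bash
python3 - <<'E'
from h import *
PIN=np.array([439.,-224.,231.])
env.reach(*pose(PIN+[0,0,75],YT,0)); print(env.read_state()['time_s'])
print(go(PIN,YT,0,80,6))
set_gripper(20); s=env.read_state(); print(s['time_s'],s['width'],s['grip_force'],s['tool_pos'],s['force'],s['wrist_torque'])
cv2.imwrite("pics/a.png",np.hstack([cv2.resize(viewer.camera("scene")[160:330,110:280],None,fx=2.3,fy=2.3),cv2.resize(viewer.camera("top")[180:350,270:440],None,fx=2.3,fy=2.3)]))
E
```

```text
1.8583
False
3.9167 25.887275297944505 29.98342216014862 [ 438.94670682 -223.90579218  330.92086022] [-0.32246643  0.96193335 -0.14681602] [0.07958999 0.04740245 0.01433755]
```

View pics/a.png

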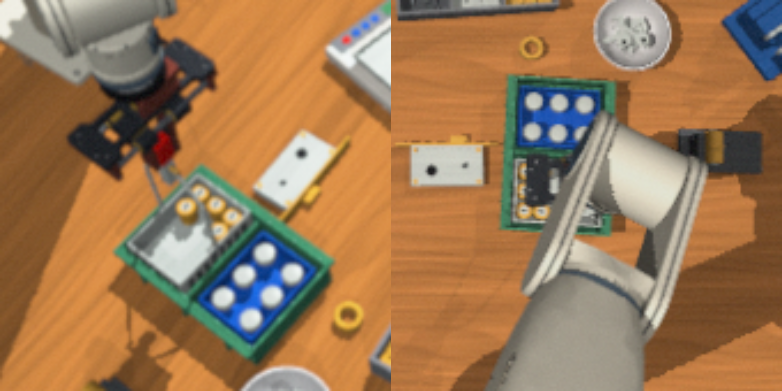

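The fingers hold the red handle squarely (26 mm opening), and the basket is still level in its cell. Next I lean the handle against its swivel stop, which should carry the lopsided basket level, and then lift.

```bash
python3 - <<'E'
from h import *
PIN=np.array([439.,-224.,231.])
def pr(t):
    s=env.read_state(); print(t,round(s['time_s'],2),s['force'].round(2),s['wrist_torque'].round(2),round(s['width'],2))
for th in (.15,.3,.45,.53,.57,.60):
    go(PIN,YT,th,40); pr(th)
for dz in (1,2,4,8):
    go(PIN+[0,0,dz],YT,.6,15); pr(dz)
cv2.imwrite("pics/b.png",np.hstack([cv2.resize(viewer.camera("scene")[160:330,110:280],None,fx=2.3,fy=2.3),cv2.resize(viewer.camera("top")[180:350,270:440],None,fx=2.3,fy=2.3)]))
E
```

```text
0.15 4.54 [ 1.05  0.26 -0.85] [-0.1  -0.12 -0.07] 25.67
0.3 5.07 [ 0.9  -1.06 -0.71] [-0.4  -0.16 -0.08] 25.54
0.45 5.59 [ 2.19 -1.09 -2.17] [-0.45 -0.3  -0.15] 25.51
0.53 5.94 [-1.45  0.15  1.25] [-0.38  0.09  0.17] 25.95
0.57 6.19 [-1.06 -1.31  4.01] [-0.18  0.2   0.15] 26.0
0.6 6.44 [-2.69 -3.91  3.33] [-0.91  0.28  0.13] 25.93
1 6.69 [-0.05  0.17 -7.8 ] [-1.22  0.09  0.1 ] 26.0
2 6.94 [-0.34  0.62 -7.88] [-1.24  0.1  -0.01] 25.79
4 7.22 [-0.31 -0.56 -7.39] [-1.27  0.08 -0.02] 25.84
8 7.64 [-0.14  0.05 -6.97] [-1.26  0.11  0.01] 25.74
```

View pics/b.png

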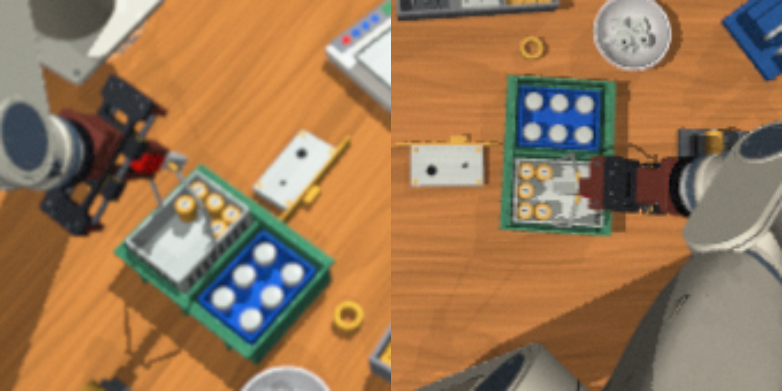

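The basket is level and clear of the tote floor, resting on the swivel stop. The wrist carries its whole weight (about 7.5 N) with steady torque. I continue the lift and carry it over the scale.

```bash
python3 - <<'E'
from h import *
PIN=np.array([439.,-224.,231.])
def pr(t):
    s=env.read_state(); print(t,round(s['time_s'],2),s['force'].round(2),s['wrist_torque'].round(2),round(s['width'],2))
go(PIN+[0,0,30],YT,.6,30); pr(30)
go(PIN+[0,0,115],YT,.6,60); pr(115)
env.hold(.3)
go([500,0,346],-.14,.6,80); pr('mid')
go([565,224,346],-.215,.6,80); pr('over')
env.hold(.3)
S,T=viewer.camera("scene"),viewer.camera("top")
cv2.imwrite("pics/S1.png",S);cv2.imwrite("pics/T1.png",T)
cv2.imwrite("pics/c.png",np.hstack([cv2.resize(S[80:260,200:380],None,fx=2.2,fy=2.2),cv2.resize(T[150:330,140:320],None,fx=2.2,fy=2.2)]))
E
```

```text
30 8.62 [-0.14  0.4  -8.06] [-1.32  0.1   0.01] 25.86
115 10.19 [-1.54  0.21 -8.8 ] [-1.29  0.08 -0.02] 25.98
mid 13.53 [ 0.26 -0.65 -7.93] [-1.3   0.18  0.  ] 25.66
over 16.59 [ 0.25  0.12 -8.5 ] [-1.24  0.29  0.02] 25.62
```

View pics/c.png

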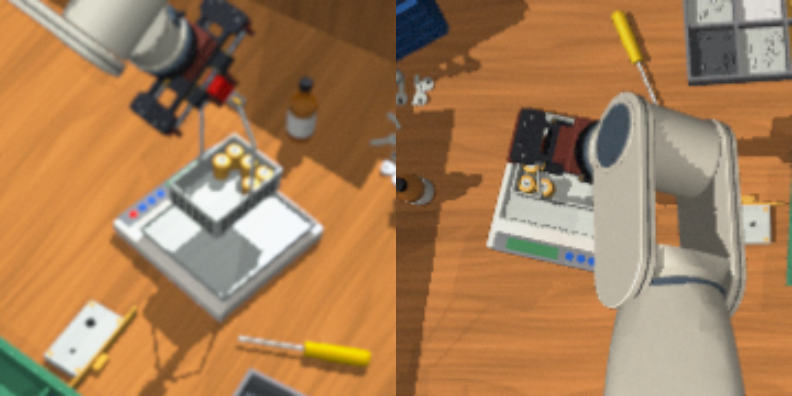

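The basket hangs level above the pan and square with it. I lower it to about 25 mm clearance and check the centring.

```bash
python3 - <<'E'
from h import *
go([565,224,296],-.215,.6,50)
env.hold(.3)
S=viewer.camera("scene"); s=env.read_state(); print(s['time_s'],s['force'],s['tool_pos'])
cv2.imwrite("pics/S2.png",S)
A=cv2.imread("pics/scene0.png")
f=lambda I:cv2.resize(I[140:236,245:355],None,fx=3.6,fy=3.6,interpolation=cv2.INTER_CUBIC)
cv2.imwrite("pics/d.png",np.hstack([f(A),f(S)]))
E
```

```text
18.4917 [-0.1619735   0.44503152 -7.45969923] [552.97122044 168.84813175 378.67276099]
```

View pics/d.png

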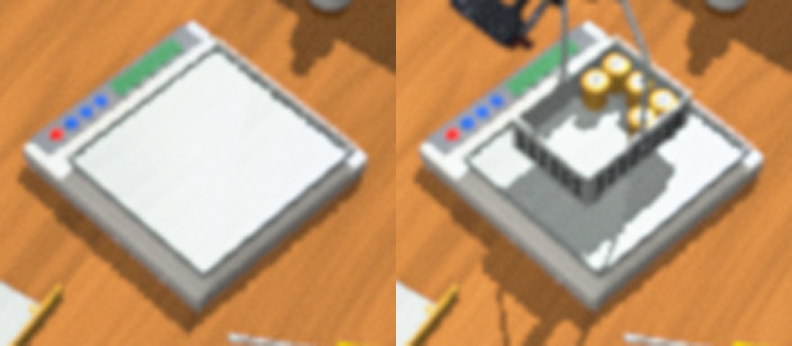

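Left: empty pan with corners (217,47), (350,157), (204,273), (72,160). Right: basket rim with corners at about (119,122), (201,183), (292,97), (220,40). I cast both into world points to compare them.

```bash
python3 - <<'E'
from h import *
f=lambda c:np.array(c)/3.6-.4+[245,140]
for c,z in(([(217,47),(350,157),(204,273),(72,160)],48),([(119,122),(201,183),(292,97),(220,40)],126)):
    P=onplane("scene",f(c),z); print(P.round(),P.mean(0),[np.linalg.norm(P[i]-P[i-1]).round() for i in range(4)])
    for i in range(4): d=P[i]-P[i-1]; print(np.arctan2(d[1],d[0]).round(3))
E
```

```text
[[500. 348.]
 [682. 300.]
 [635. 109.]
 [457. 149.]] [568.62617618 226.43875434] [np.float64(203.0), np.float64(189.0), np.float64(198.0), np.float64(182.0)]
1.361
-0.254
-1.813
2.919
[[504. 163.]
 [606. 146.]
 [624. 277.]
 [530. 299.]] [566.30670353 221.46853115] [np.float64(139.0), np.float64(103.0), np.float64(132.0), np.float64(96.0)]
-1.759
-0.169
1.432
2.908
```

Basket centre is within 6 mm of the pan middle. I trim the position, hold still for 3.6 s, then lower with a force stop.

```bash
python3 - <<'E'
from h import *
def pr(t):
    s=env.read_state(); print(t,round(s['time_s'],2),s['force'].round(2),s['wrist_torque'].round(2),round(s['width'],2),s['tool_pos'].round(1))
c=[567,228]
go(c+[294],-.22,.6,15); pr('trim'); env.hold(4.2); pr('held')
go(c+[274],-.22,.6,15); pr('274')
hit=go(c+[264],-.22,.6,6,3.5); pr(hit)
cv2.imwrite("pics/S3.png",viewer.camera("scene"))
E
```

```text
trim 18.97 [-0.12 -0.33 -7.29] [-1.23  0.29 -0.02] 26.03 [554.6 173.  376.4]
held 23.17 [ 0.49 -0.27 -7.08] [-1.26  0.25  0.03] 25.65 [554.7 172.9 376.5]
274 24.65 [ 0.07  0.05 -7.55] [-1.26  0.26  0.03] 26.3 [554.7 172.9 356.6]
True 25.5 [-1.58 -3.28  7.92] [-0.01  0.03  0.03] 26.0 [554.6 172.7 352.3]
```

```bash
python3 - <<'E'
from h import *
def pr(t):
    s=env.read_state(); print(t,round(s['time_s'],2),s['force'].round(2),s['wrist_torque'].round(2),round(s['width'],2),s['tool_pos'].round(1))
p=[567,228,270.2]
go(p,-.22,.6,10); pr(.6)
for th in (.57,.5,.4,.3,.2,.1,0): go(p,-.22,th,30); pr(th)
S=viewer.camera("scene")
cv2.imwrite("pics/e.png",cv2.resize(S[100:246,230:370],None,fx=4,fy=4,interpolation=cv2.INTER_CUBIC))
E
```

```text
0.6 26.02 [ 0.27 -0.54 -2.66] [-0.89  0.13  0.02] 26.01 [554.6 172.9 352.5]
0.57 26.27 [ 0.56 -0.73 -0.51] [-0.49 -0.04 -0.12] 25.96 [555.5 175.7 354.7]
0.5 26.66 [ 0.33 -1.24  1.6 ] [-0.34 -0.06 -0.15] 25.74 [556.7 181.5 358.3]
0.4 27.14 [ 1.04 -2.01  3.4 ] [-0.23 -0.08 -0.11] 26.2 [558.7 190.  362.6]
0.3 27.62 [ 0.28 -2.26  4.81] [-0.23 -0.   -0.06] 25.73 [560.7 199.1 366. ]
0.2 28.11 [-0.44 -2.79  6.33] [-0.37 -0.08 -0.08] 26.12 [562.8 208.5 368.5]
0.1 28.59 [ 0.3  -3.26  6.66] [-0.42 -0.07 -0.06] 25.77 [565.  218.1 370. ]
0 29.07 [ 0.62 -3.25  6.54] [-0.57 -0.19 -0.06] 25.75 [567.1 227.7 370.4]
```

View pics/e.png

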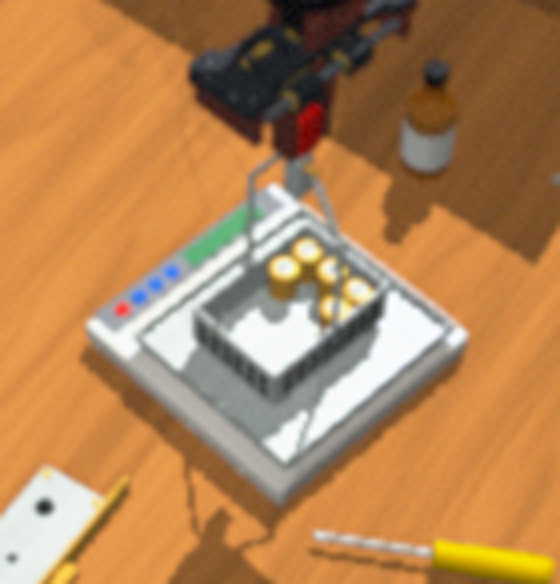

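The basket stands flat and central in the pan with its handle upright. I ease off the slight press, release and retract.

```bash
python3 - <<'E'
from h import *
go([567,228,270.7],-.22,0,10); print(env.read_state()['force'])
set_gripper(88); go([567,228,390],-.22,0,80); env.hold(1.5)
s=env.read_state(); print(s['time_s'],s['force'],s['width'])
S=viewer.camera("scene")
cv2.imwrite("pics/f.png",cv2.resize(S[100:246,230:370],None,fx=4,fy=4,interpolation=cv2.INTER_CUBIC))
E
```

```text
[ 1.84554278 -1.97264789  2.59721042]
33.5667 [-0.53624403  0.95449859 -1.15667637] 87.44644629956572
```

View pics/f.png

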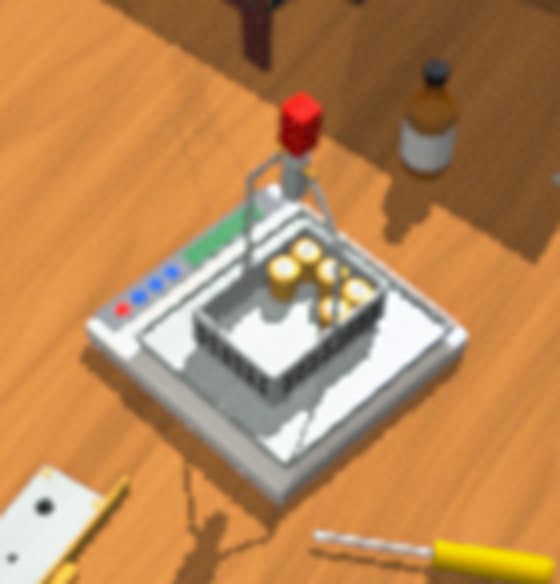

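The basket is released with its handle upright, the gripper is clear, and the bystanders in view have not moved.

```bash
python3 -c "
from h import *
print(onplane('scene',[[302.4,175.6]],99)); print(workorder.sign_off())"
```

```text
[[568.32575719 219.16668833]]
the job is handed in; nothing more can be done
None
```

The basket stands flat in the pan, measured about 7 mm from its middle, after a steady hold of over four seconds above it; the gripper has let go and is clear, and the job is handed in at about 34 s (no verdict was returned).

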